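Clamp the carburetor mount block with the toggle clamp

TASK

Push the rubber carburetor mount block along the channel of the holding fixture until it is fully home against the end stop, then push the toggle clamp's lever over past centre so that it snaps into its closed position and presses on the block. Only push, never lift the block, leave the other parts on the bench where they are, and finish clear of everything.

Things in the scene. Friction and masses are not known exactly. Their poses are not given: they have to be found in the camera images.
- fixture: Holding fixture fixed to the bench: aluminium plate 180 x 160 x 12 mm, spanning x -90..90, y -45..115 mm. Origin on the bench surface under the channel's middle line. x runs along the channel towards the end stop, y towards the toggle clamp, z up. Two clamp cheek plates (tops 64 mm above the bench) stand at x 27..63, y 42..102 mm.
- seat (a point): Point on the channel floor where the block's origin lies when it is fully home (fixture x 30, y 0, z 12 mm). The channel, 48 mm wide and open at its -x end, runs between steel rails 8 mm high (tops 20 mm above the bench) at fixture x -60..65 mm. The steel end stop's face is at fixture x 65 mm, its top 42 mm above the bench.
- mount_block: Loose black rubber carburetor mount block, 70 mm long (its x) x 44 wide x 32 mm high, about 0.12 kg, standing in the channel 30 to 60 mm short of home, 2 mm play to each rail. Origin at the centre of its underside, on the channel floor; x along the channel, z up. A fingertip on its end face away from the stop, above the rails, pushes it with 1 to 2 N.
- clamp_lever (a joint): Toggle clamp lever, hinged along the fixture's x, in rad: 0 = open, leaning 0.75 from upright to the fixture's +y (away from the channel); 1.10 = closed, leaning 0.35 past upright to -y. Grows as it is pushed towards -y. Over-centre: below about 0.55 it springs back open, beyond it snaps closed by itself. About 3.5 N at the tip starts it.
- lever_tip (a point): Top end, on the axis, of the lever: a black round grip 20 mm in diameter and 52 mm long on a steel bar; the tip is 90 mm from the pivot.
- lever_pivot (a point): Hinge pivot of the lever (fixture x 45, y 88, z 50 mm).
- clamp_pad: Sprung round rubber pad, 14 mm in diameter, at the end of the 55 mm clamp arm that the lever swings. Origin at the arm's end, the pad's face 18 mm from it. Open: the arm stands upright (top about 125 mm above the bench) at fixture x 45, y 55 mm. Closed: the arm is level and the pad presses on the block's top, 15 mm stopward of its centre, with about 2 N.
- shroud: Bystander: loose half-round aluminium cylinder shroud piece, 90 mm long (its x), 80 mm wide, 44 mm high, lying beyond the end stop. Origin at the centre of its underside.
- plug_socket: Bystander: loose chrome spark plug socket standing on end, 25 mm in diameter, 64 mm tall. Origin at the centre of its foot.
- starter_pawl: Bystander: loose red nylon starter pawl lying flat, about 70 mm long, 10 mm thick. Origin at its underside.
- tach_probe: Bystander: loose brass-bodied tachometer probe lying along its x, about 130 mm long, 22 mm wide, 20 mm high. Origin at the middle of its underside.
Not all that is in view belongs to the job. Several things have the shape of the mount_block; the one meant has the colours described above.

How it is judged (in metres and radians):
On the way, in this order (a step that is already met when the one before it is completed fails the run):
1. the block is fully home against the stop while the lever is still open (horizontal distance between mount_block and seat below 0.005 m and x of mount_block in the frame of fixture above 0.027 m and value of joint clamp_lever below 0.3 rad), for 0.2 s.
2. the lever has snapped closed (value of joint clamp_lever above 1 rad), for 0.2 s.
At the end, for the whole second after the job is handed in: The block lies flat and at rest within 3 mm of the end stop (5 mm overall in plan), the lever is closed (above 1.0 rad) and the clamp pad presses on the block with more than 0.5 N (horizontal distance between mount_block and seat below 0.005 m and x of mount_block in the frame of fixture above 0.027 m and angle between mount_block's own z axis and vertical below 0.06 rad and value of joint clamp_lever above 1 rad and contact force between clamp_pad and mount_block above 0.5 N and linear speed of mount_block below 0.02 m/s); the robot touches nothing.
It fails at once if the block is lifted more than 8 mm or tipped (z of mount_block in the frame of fixture above 0.02 m or angle between mount_block's own z axis and vertical above 0.35 rad).
It fails at once if a bystander part is moved more than 15 mm or knocked over (distance of any of shroud, plug_socket, starter_pawl, tach_probe from where it was at the start of the episode above 0.015 m or angle between plug_socket's own z axis and vertical above 0.5 rad).
It also fails if it takes over 45 s, if anything falls off the work surface, if the arm or the gripper's body presses on something with over 40 N, if the wrist force passes 120 N, or if a joint passes its speed limit or range.

ROBOT

A 6-joint arm with a two-finger parallel gripper is mounted at the origin on the work surface. World frame = base frame: x ahead of the robot, y to its left, z up, the work surface at z = 0. Lengths are in m, angles in degrees, forces in N, time in s.
With the tool pointing down it reaches from about 0.375 to 0.925 m from the base axis. Payload 5.7 kg.
Tool frame: the origin (TCP) lies midway between the tips of the shut fingers; the grasp point (between the pads) lies 19 mm behind it; z points along the fingers, y is the line along which they close (so a half turn about z gives the same grasp; the last joint's range is limited). The gripper opens to 88 mm and grips with 3 to 60 N. Pads are 20 mm wide; open, the fingers measure 115 mm over their backs; the gripper's body (75 mm by 178 mm) begins 61 mm behind the grasp point.
Start: joints at [-83.371, 20.558, 86.54, -0, 72.909, -6.595], TCP at [0.137, -0.584, 0.223] pointing down, gripper open.
Joint ranges: [-170.27, 170.27], [-57.76, 135], [12.27, 136.19], [-55.21, 235.2], [11.17, 155.16], [-170.74, 170.74]. Speed limits (degrees/s): [136.94, 136.94, 180, 180, 180, 180].

INTERFACE

Orientations are given as [roll, pitch, yaw] about the fixed x, y, z axes, in that order (R = Rz(yaw) Ry(pitch) Rx(roll)).
In Python, from station import manip, snapshot, calibration gives the robot as it stands. The module is installed in compiled form; this text tells all that it offers.
- The arm moves only by the tool move_arm, never from a script. Its argument "motion" is text: rows parted by semicolons, each of 6 numbers parted by spaces: the shift along the tool's x, y, z in m, then the turn, a rotation vector about the tool's x, y, z in degrees. In form: dx dy dz rx ry rz; .... A call has 1 to 12 rows; each row shifts and turns the commanded pose from where the row before left it, along the tool's axes as they then stand; what a row does not reach is not made up. A row lasts 1/10 s, in which the tool goes at most 50 mm and 8.59 degrees, less where a joint would pass 70% of its speed; a pose out of reach is approached as far as the arm can. A call with a gripper value outside its range is refused whole. "jaw" is the opening in per cent of the stroke, from 0 (shut) to 100 (fully open), set as the call begins (left out, the last holds). The fingers move at their own pace and stop on an object; the grip force is fixed at half the most. Time passes only in rows, so rows that do not move let the fingers close. It gives the time, the measured TCP pose, the force, the opening and the grip force at its end, in the units of the state.
- manip.get_state(): the state, without advancing time (a new reading comes with each control period).
- snapshot(name): name is "side" or "top"; returns the picture (420x560x3 uint8, blue, green, red); there is no depth.
- calibration(name): a dict with "mtx" (3x3 intrinsics, pixels), "dist" ([k1, k2, p1, p2, k3] as OpenCV has them; the pictures are not rectified), "rvec" (rotation vector, rad) and "tvec" (3), from world to camera coordinates, as OpenCV has them. Camera axes: x right, y down, z forward; pixel columns grow to the right and rows downward; lengths in m; the calibration is good to about 2 mm. A picture is of the moment at which its call begins. calibration takes no time and is no camera call.
- manip.close_job(): hands the job in; it is judged then, once.
The state is a dict: "clock": time; "joints": joint angles; "dq": joint speeds; "joint_torque": joint torques, N m; "tcp_pos": TCP position; "ee_rot": TCP orientation; "force": force on the tool from outside, world axes, zero at the start; "moment": the same for the moment, N m; "finger_gap": opening from 0.0 (shut) to 1.0 (fully open); "grasp_force": force on a finger pad.
Only numpy, scipy, OpenCV 4.12 (cv2) and the standard library are available. Lean on these libraries where they do the work, as an engineer would, in place of code of your own. Each camera call takes 0.05 s, during which the arm holds its last target. There are 200 camera calls.

## Working session

There is one attempt and no reset: what is moved stays moved. The work goes in short steps, Python scripts to look and compute and a tool call to move; the robot and the scene stay as the last step left them, time stands still between calls to the robot, and variables do not carry over. Pictures are saved under pics/ and viewed, at most 10 in all, crops included, and the job is handed in when it is done.

Besides the shell and the picture viewer there is one more tool, called after "Emit:" as name(argument=value, ...) on one line, values as JSON. move_arm: Moves the arm, as the interface text tells. Its arguments: {"type":"object","properties":{"motion":{"type":"string"},"jaw":{"type":"number"}},"required":["motion"]}

```bash
mkdir -p pics; python3 - <<'E'
from station import manip,snapshot,calibration
import cv2
for n in("top","side"):
    cv2.imwrite(f"pics/{n}0.png",snapshot(n)); c=calibration(n); print(n,c)
s=manip.get_state();print(s["clock"],s["tcp_pos"],s["ee_rot"])
E
```

```text
top {'mtx': array([[491.96959788,   0.        , 282.09170521],
       [  0.        , 491.96959788, 207.26860748],
       [  0.        ,   0.        ,   1.        ]]), 'dist': array([-0.11316605,  0.        ,  0.        ,  0.        ,  0.        ]), 'rvec': array([ 2.21556843, -2.15216211,  0.13688004]), 'tvec': array([-0.01095395,  0.52727872,  1.08914192])}
side {'mtx': array([[400.08965999,   0.        , 283.34129536],
       [  0.        , 400.08965999, 212.32978368],
       [  0.        ,   0.        ,   1.        ]]), 'dist': array([-0.06750818,  0.        ,  0.        ,  0.        ,  0.        ]), 'rvec': array([ 2.10296487, -0.46377121,  0.22021024]), 'tvec': array([-0.49811457,  0.23198921,  0.63906898])}
0.1 [ 0.13716089 -0.58348742  0.22191601] [-1.79908162e+02 -9.72229670e-03  1.32222439e+01]
```

View pics/top0.png

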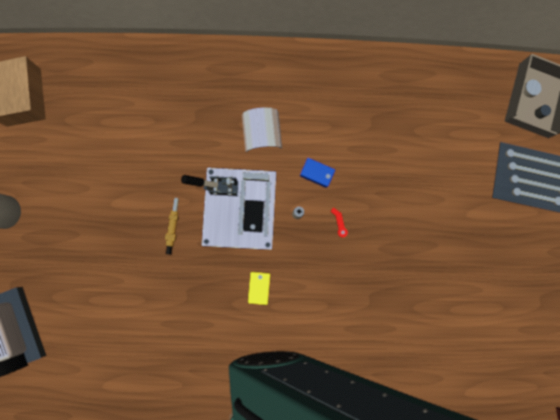

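View pics/side0.png

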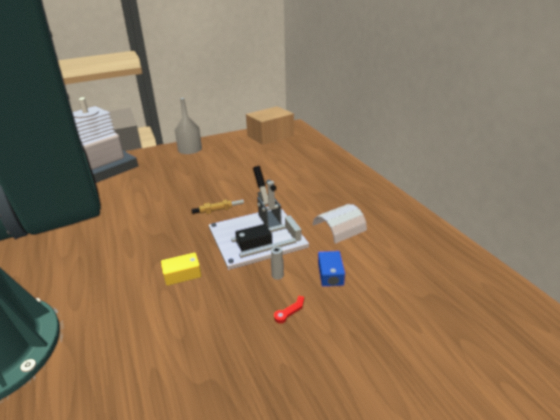

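The top view shows three mount-shaped blocks: black in the channel (254,215), blue (318,172) and yellow (259,288). Black in the channel is the one described. The lever's grip is at (192,181), the socket at (299,212), the pawl at (340,222), the probe at (172,225) and the shroud at (262,128). Next I measure the plate, block and lever.

```bash
cat > h.py <<'E'
import cv2,numpy as np
from station import manip,snapshot,calibration
def ray(n,px):
    c=calibration(n);R=cv2.Rodrigues(c["rvec"])[0]
    u=cv2.undistortPoints(np.array(px,float).reshape(-1,1,2),c["mtx"],c["dist"]).reshape(-1,2)
    return -R.T@c["tvec"].ravel(), np.c_[u,np.ones(len(u))]@R
def plane(n,px,z):
    o,d=ray(n,px);return o+d*((z-o[2])/d[:,2])[:,None]
def proj(n,p):
    c=calibration(n);return cv2.projectPoints(np.array(p,float).reshape(-1,1,3),c["rvec"],c["tvec"],c["mtx"],c["dist"])[0].reshape(-1,2)
def rect(px,n,z):
    p=plane(n,px,z)[:,:2].astype(np.float32)*1000
    return cv2.minAreaRect(p)
E
python3 - <<'E'
from h import *
im=cv2.imread("pics/top0.png");hsv=cv2.cvtColor(im,cv2.COLOR_BGR2HSV)
H,S,V=cv2.split(hsv)
m=((S<60)&(V>110)).astype(np.uint8); m[:160]=0;m[255:]=0;m[:,:198]=0;m[:,285:]=0
m=cv2.morphologyEx(m,cv2.MORPH_CLOSE,np.ones((3,3)))
c=max(cv2.findContours(m,0,1)[0],key=cv2.contourArea)
r=rect(c,"top",.012);print("plate",r,cv2.boxPoints(r).tolist())
b=(V<60).astype(np.uint8);k=np.zeros_like(b);k[185:240,240:270]=1
c=max(cv2.findContours(b*k,0,1)[0],key=cv2.contourArea)
r=rect(c,"top",.044);print("block",r,cv2.boundingRect(c))
k[:]=0;k[170:192,175:208]=1
c=max(cv2.findContours(b*k,0,1)[0],key=cv2.contourArea);print("grip",cv2.minAreaRect(c))
s=cv2.imread("pics/side0.png")
a=cv2.resize(im[155:260,160:290],None,fx=4,fy=4,interpolation=2)
cv2.imwrite("pics/crop_t.png",a)
cv2.imwrite("pics/crop_s.png",cv2.resize(s[155:275,195:325],None,fx=4,fy=4,interpolation=2))
E
```

```text
plate ((524.2335815429688, 103.23365783691406), (162.55859375, 182.75599670410156), 88.77233123779297) [[431.1351318359375, 23.930809020996094], [613.84912109375, 20.015220642089844], [617.33203125, 182.5364990234375], [434.6180419921875, 186.45208740234375]]
block ((505.2105712890625, 69.1776351928711), (39.40068817138672, 65.57498168945312), 88.44390106201172) (244, 201, 19, 30)
grip ((192.23077392578125, 180.34616088867188), (22.553354263305664, 8.432992935180664), 11.309930801391602)
```

View pics/crop_t.png

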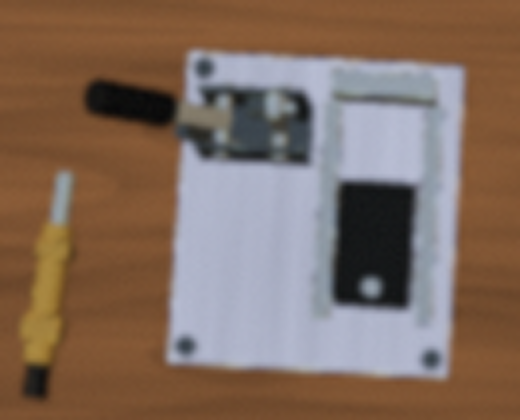

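View pics/crop_s.png

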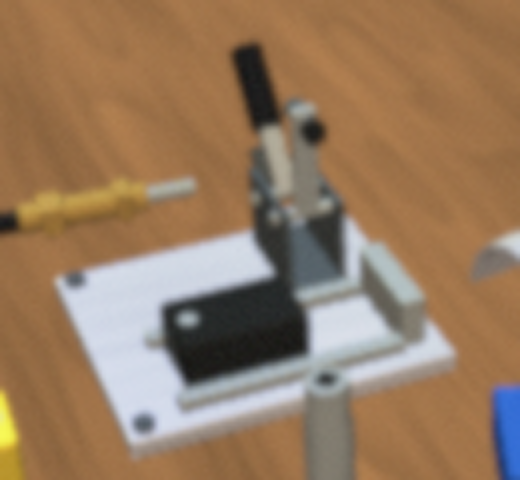

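The crops confirm the black block in the channel. The plate measures 183 × 163 mm against 180 × 160, and the block lies 48 mm short of home, inside the 30–60 mm given. Fixture origin is about (0.5235, 0.068) with yaw about −1.3°. I'll shut the jaws and travel there.

Emit:
move_arm(motion="0 0 0 0 0 7.25;0 0 0 0 0 7.25;.02 -.035 0 0 0 0;.02 -.035 0 0 0 0;.02 -.035 0 0 0 0;.02 -.035 0 0 0 0;.02 -.035 0 0 0 0;.02 -.035 0 0 0 0;.02 -.035 0 0 0 0;.02 -.035 0 0 0 0;.02 -.035 0 0 0 0;.02 -.035 0 0 0 0", jaw=0)

```text
clock: 1.3
tcp_pos: [0.3454, -0.237, 0.2225]
ee_rot: [-180.0, 0.0, -1.3]
force: [0.1, -0.3, -0.4]
finger_gap: 0.008
grasp_force: 0.0
```

Emit:
move_arm(motion=".01 -.035 0 0 0 0;.01 -.035 0 0 0 0;.01 -.035 0 0 0 0;.01 -.035 0 0 0 0;.01 -.035 0 0 0 0;.01 -.035 0 0 0 0;.01 -.035 0 0 0 0;.01 -.035 0 0 0 0;.003 -.03 0 0 0 0;0 0 0 0 0 0;0 0 0 0 0 0")

```text
clock: 2.4
tcp_pos: [0.4344, 0.0697, 0.2224]
ee_rot: [180.0, 0.1, -1.2]
force: [0.4, -1.3, 0.7]
finger_gap: 0.002
grasp_force: 0.0
```

Emit:
move_arm(motion="0 0 .04 0 0 0;0 0 .04 0 0 0;0 0 .04 0 0 0;0 0 .03 0 0 0;0 0 .025 0 0 0;0 0 .02 0 0 0;0 0 0 0 0 0;0 0 0 0 0 0")

```text
clock: 3.2
tcp_pos: [0.4346, 0.0685, 0.0278]
ee_rot: [180.0, 0.1, -1.3]
force: [-0.0, -0.6, 0.2]
finger_gap: 0.006
grasp_force: 0.0
```

Emit:
move_arm(motion=".005 0 0 0 0 0;.005 0 0 0 0 0;.005 0 0 0 0 0;.004 0 0 0 0 0;.004 0 0 0 0 0;.004 0 0 0 0 0;.004 0 0 0 0 0;.004 0 0 0 0 0;0 0 0 0 0 0")

```text
clock: 4.1
tcp_pos: [0.4708, 0.0687, 0.0277]
ee_rot: [-180.0, -0.0, -1.3]
force: [-0.5, -0.2, 0.2]
finger_gap: 0.005
grasp_force: 0.0
```

```bash
python3 - <<'E'
from h import *
im=snapshot("side");cv2.imwrite("pics/s1.png",cv2.resize(im[135:285,170:340],None,fx=4,fy=4,interpolation=2))
E
```

```text
(no output)
```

View pics/s1.png

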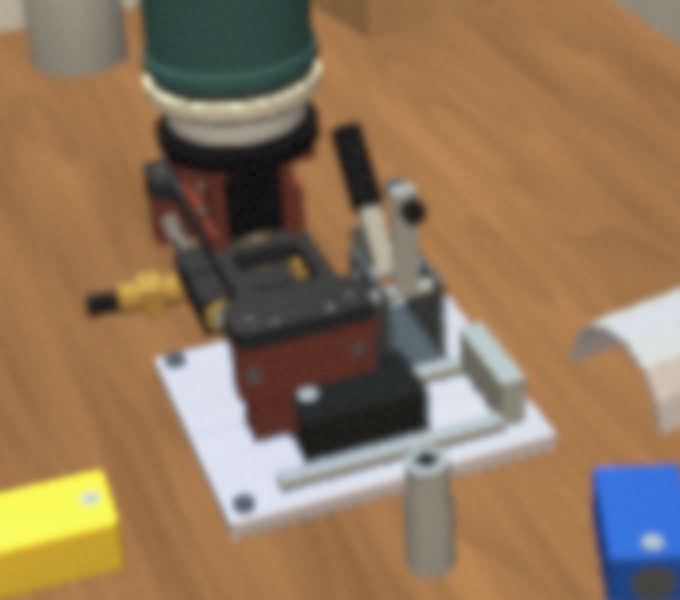

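The side crop shows the red gripper part beside the block's rear end (about 300,400) and the lever still open. It's unclear whether they touch, so I'll check by projecting the TCP and the body corners, and by measuring the block again.

```bash
python3 - <<'E'
from h import *
t=np.array([.4708,.0687,.0277])
P=[t,t+[.01,-.0135,0],t+[-.01,-.0135,0],t+[.0375,-.089,.08],t+[-.0375,-.089,.08],t+[.0375,.089,.08],t+[-.0375,.089,.08],t+[.0375,-.03,.08]]
print(((proj("side",P)-[170,135])*4).round())
a=-np.radians(1.3);R=np.array([[np.cos(a),-np.sin(a)],[np.sin(a),np.cos(a)]])
F=lambda x,y,z:np.r_[np.array([.5235,.0682])+R@[x/1e3,y/1e3],z/1e3]
for bx in(-18,-8):
  print(bx,((proj("side",[F(bx+s,y,z) for s in(-35,35) for y in(-22,22) for z in (12,44)])-[170,135])*4).round().tolist())
im=snapshot("top");cv2.imwrite("pics/t1.png",cv2.resize(im[155:260,160:290],None,fx=4,fy=4,interpolation=2))
E
```

```text
[[267. 428.]
 [293. 438.]
 [256. 448.]
 [391. 373.]
 [235. 416.]
 [267. 204.]
 [133. 235.]
 [345. 311.]]
-18 [[281.0, 476.0], [276.0, 426.0], [256.0, 429.0], [251.0, 380.0], [407.0, 441.0], [405.0, 392.0], [378.0, 397.0], [375.0, 349.0]]
-8 [[299.0, 471.0], [295.0, 421.0], [274.0, 424.0], [269.0, 376.0], [425.0, 436.0], [423.0, 387.0], [395.0, 392.0], [392.0, 344.0]]
```

View pics/t1.png

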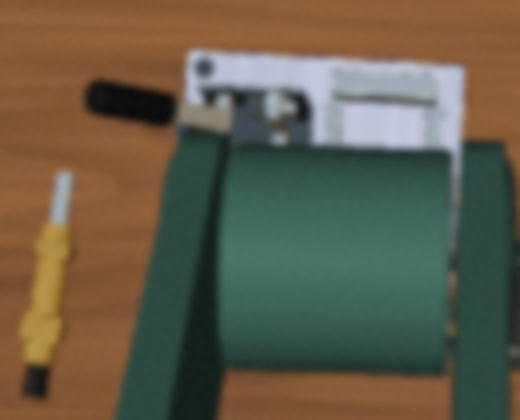

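The block's front corner at (425,~) matches 10 mm of travel, so the finger is in contact and sitting straight. I'll keep pushing slowly.

Emit:
move_arm(motion=".004 0 0 0 0 0;.004 0 0 0 0 0;.004 0 0 0 0 0;.004 0 0 0 0 0;.004 0 0 0 0 0;.004 0 0 0 0 0;.004 0 0 0 0 0;.002 0 0 0 0 0;0 0 0 0 0 0")

```text
clock: 5.1
tcp_pos: [0.5005, 0.068, 0.0277]
ee_rot: [-180.0, -0.0, -1.3]
force: [1.5, 0.4, -0.2]
finger_gap: 0.004
grasp_force: 0.0
```

Emit:
move_arm(motion=".002 0 0 0 0 0;.002 0 0 0 0 0;.001 0 0 0 0 0;0 0 0 0 0 0;0 0 0 0 0 0")

```text
clock: 5.6
tcp_pos: [0.5051, 0.0679, 0.0277]
ee_rot: [-180.0, -0.0, -1.3]
force: [-0.5, -0.7, 0.8]
finger_gap: 0.004
grasp_force: 0.0
```

Emit:
move_arm(motion=".001 0 0 0 0 0;.001 0 0 0 0 0;0 0 0 0 0 0;0 0 0 0 0 0")

```text
clock: 6.0
tcp_pos: [0.5069, 0.0679, 0.0277]
ee_rot: [-180.0, -0.0, -1.3]
force: [-1.3, -0.1, -0.2]
finger_gap: 0.001
grasp_force: 0.1
```

Emit:
move_arm(motion=".001 0 0 0 0 0;0 0 0 0 0 0;0 0 0 0 0 0")

```text
clock: 6.3
tcp_pos: [0.5078, 0.0679, 0.0277]
ee_rot: [-180.0, 0.0, -1.3]
force: [-0.9, 0.1, 0.1]
finger_gap: 0.008
grasp_force: 0.4
```

Emit:
move_arm(motion=".001 0 0 0 0 0;0 0 0 0 0 0;0 0 0 0 0 0")

```text
clock: 6.6
tcp_pos: [0.5078, 0.0679, 0.0276]
ee_rot: [-180.0, 0.1, -1.3]
force: [-4.8, 0.5, 3.4]
finger_gap: 0.01
grasp_force: 2.1
```

At x = 0.508 the TCP stalled and the force rose to −4.8 N, as predicted for home. One more millimetre to be sure, then back off, rise and look.

Emit:
move_arm(motion=".001 0 0 0 0 0;0 0 0 0 0 0;0 0 0 0 0 0")

```text
clock: 6.9
tcp_pos: [0.5079, 0.0679, 0.0274]
ee_rot: [-180.0, 0.2, -1.3]
force: [-5.2, 0.9, 5.6]
finger_gap: 0.008
grasp_force: 3.1
```

Emit:
move_arm(motion="-.01 0 0 0 0 0;-.025 0 0 0 0 0;-.03 0 0 0 0 0;0 0 -.04 0 0 0;0 0 -.04 0 0 0;0 0 -.04 0 0 0;0 0 -.04 0 0 0;-.02 0 -.03 0 0 0;-.04 0 0 0 0 0;0 0 0 0 0 0;0 0 0 0 0 0")

```text
clock: 8.0
tcp_pos: [0.385, 0.0706, 0.218]
ee_rot: [-180.0, -0.2, -1.3]
force: [-0.2, -0.0, -0.3]
finger_gap: 0.005
grasp_force: 0.0
```

```bash
python3 - <<'E'
from h import *
s=snapshot("side");t=snapshot("top")
a=cv2.resize(s[155:275,205:325],None,fx=3.3,fy=3.3,interpolation=2);b=cv2.resize(t[150:270,165:285],None,fx=3.3,fy=3.3,interpolation=2)
cv2.imwrite("pics/st2.png",np.hstack([a,b]))
E
```

```text
(no output)
```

View pics/st2.png

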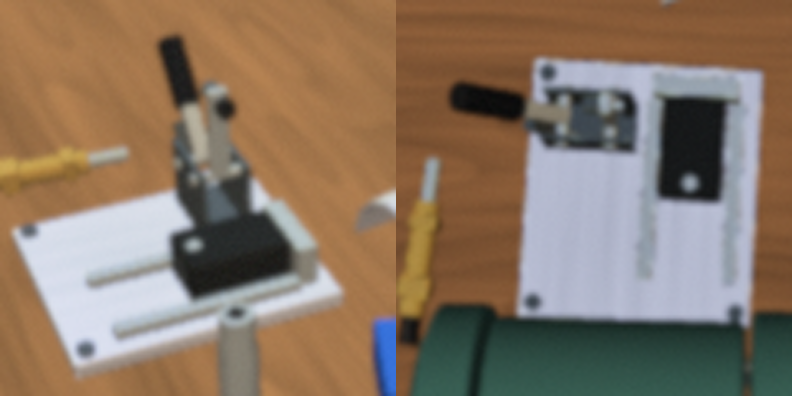

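The block is flush against the end stop (right half, about 690,97) and the lever is open, its tip at about (455,95) there. Before approaching I'll check the lever tip by triangulation.

```bash
python3 - <<'E'
from h import *
# predicted tip vs. seen
p=[.5235+.045+.149*.0227,.0682-.001+.149,.116]
print("pred px top",proj("top",[p]),"side",proj("side",[p]))
print("seen top",165+(455-396)/3.3,150+95/3.3,"side",205+171/3.3,155+40/3.3)
E
```

```text
pred px top [[182.75460822 178.85159298]] side [[254.40478407 165.92717408]]
seen top 182.87878787878788 178.78787878787878 side 256.8181818181818 167.12121212121212
```

Emit:
move_arm(motion="0 -.04 0 0 0 0;0 -.04 0 0 0 0;.01 -.04 0 0 0 0;.034 -.04 0 0 0 0;.035 -.036 0 0 0 0;.035 0 0 0 0 0;.035 0 0 0 0 0;.035 0 0 0 0 0;0 0 0 0 0 0;0 0 0 0 0 0")

```text
clock: 9.1
tcp_pos: [0.5723, 0.2604, 0.2163]
ee_rot: [180.0, 0.1, -1.3]
force: [-0.5, -1.3, -0.6]
finger_gap: 0.008
grasp_force: 0.0
```

Emit:
move_arm(motion="0 0 .04 0 0 0;0 0 .04 0 0 0;0 0 .03 0 0 0;0 0 .02 0 0 0;0 0 0 0 0 0;0 0 0 0 0 0")

```text
clock: 9.7
tcp_pos: [0.5707, 0.2606, 0.0879]
ee_rot: [180.0, 0.0, -1.3]
force: [0.5, 0.3, -0.0]
finger_gap: 0.005
grasp_force: 0.0
```

Emit:
move_arm(motion="0 .006 0 0 0 0;0 .006 0 0 0 0;0 .006 0 0 0 0;0 .005 0 0 0 0;0 .005 0 0 0 0;0 .005 0 0 0 0;0 0 0 0 0 0")

```text
clock: 10.4
tcp_pos: [0.5712, 0.2299, 0.0889]
ee_rot: [-179.7, -0.1, -1.4]
force: [-2.0, 9.5, 5.2]
finger_gap: 0.008
grasp_force: 5.2
```

Emit:
move_arm(motion="0 .005 0 0 0 0;0 .005 0 0 0 0;0 .005 0 0 0 0;0 .005 0 0 0 0;0 0 0 0 0 0")

```text
clock: 10.9
tcp_pos: [0.5727, 0.2185, 0.0948]
ee_rot: [-178.9, -0.4, -1.5]
force: [-13.9, 35.8, 40.0]
finger_gap: 0.007
grasp_force: 45.7
```

Emit:
move_arm(motion="0 .005 0 0 0 0;0 .005 0 0 0 0;0 .005 0 0 0 0;0 0 0 0 0 0")

```text
clock: 11.3
tcp_pos: [0.5735, 0.2091, 0.1005]
ee_rot: [-178.4, -0.7, -1.5]
force: [-27.5, 51.7, 78.7]
finger_gap: 0.004
grasp_force: 62.4
```

The force is too high and has an upward part, so something is jammed. I'll back off and look.

Emit:
move_arm(motion="0 -.006 0 0 0 0;0 -.006 0 0 0 0;0 -.006 0 0 0 0;0 0 0 0 0 0")

```text
clock: 11.7
tcp_pos: [0.5723, 0.2203, 0.0936]
ee_rot: [-179.1, -0.4, -1.4]
force: [-11.3, 30.5, 32.8]
finger_gap: 0.005
grasp_force: 39.3
```

```bash
python3 - <<'E'
from h import *
s=snapshot("side");t=snapshot("top")
a=cv2.resize(s[110:240,205:325],None,fx=4,fy=4,interpolation=2)
cv2.imwrite("pics/s3.png",a)
st=manip.get_state();print(st["tcp_pos"],st["force"],st["ee_rot"],st["joint_torque"])
E
```

```text
[0.57233756 0.22034969 0.09359643] [-11.13955357  31.24081318  33.2906822 ] [-179.076863     -0.38793658   -1.39614277] [-20.37112713 -36.26371264 -14.0743804   -9.91979331  -1.38913371
  -0.07346309]
```

View pics/s3.png

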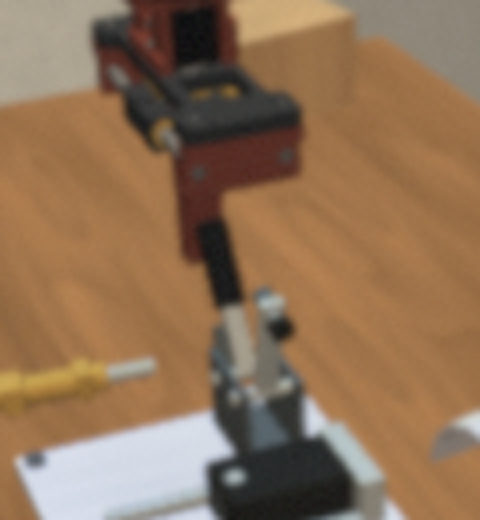

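Contact is right, but the finger was moving purely sideways. Friction at the grip's corner then sends the force along the lever to its pivot, so it locks. The tip has to rise as it swings, so I'll back off and push along the arc, moving up and across together.

Emit:
move_arm(motion="0 -.008 0 0 0 0;0 -.008 0 0 0 0;0 -.01 0 0 0 0;0 -.006 .008 0 0 0;0 0 0 0 0 0;0 0 0 0 0 0")

```text
clock: 12.4
tcp_pos: [0.5702, 0.2418, 0.0786]
ee_rot: [179.9, 0.1, -1.3]
force: [-0.4, -0.4, -0.1]
finger_gap: 0.003
grasp_force: 0.0
```

Emit:
move_arm(motion="0 .004 0 0 0 0;0 .004 -.002 0 0 0;0 .004 -.004 0 0 0;0 .004 -.004 0 0 0;0 0 0 0 0 0")

```text
clock: 12.9
tcp_pos: [0.5706, 0.2261, 0.0904]
ee_rot: [-180.0, -0.0, -1.3]
force: [-0.9, 2.2, -2.3]
finger_gap: 0.007
grasp_force: 3.6
```

Emit:
move_arm(motion="0 .004 -.003 0 0 0;0 .004 -.003 0 0 0;0 .004 -.003 0 0 0;0 0 0 0 0 0")

```text
clock: 13.3
tcp_pos: [0.5705, 0.2143, 0.0995]
ee_rot: [-180.0, -0.0, -1.3]
force: [-2.8, 3.5, 3.3]
finger_gap: 0.004
grasp_force: 5.3
```

Emit:
move_arm(motion="0 .004 -.002 0 0 0;0 .004 -.002 0 0 0;0 .004 -.002 0 0 0;0 0 0 0 0 0")

```text
clock: 13.7
tcp_pos: [0.5703, 0.2027, 0.1059]
ee_rot: [-179.9, -0.0, -1.3]
force: [-3.3, 5.2, 8.3]
finger_gap: 0.003
grasp_force: 7.4
```

Emit:
move_arm(motion="0 .002 -.003 0 0 0;0 .004 -.003 0 0 0;0 .004 -.002 0 0 0;0 0 0 0 0 0")

```text
clock: 14.1
tcp_pos: [0.5702, 0.1914, 0.1129]
ee_rot: [180.0, -0.0, -1.3]
force: [-0.4, 0.1, -0.4]
finger_gap: 0.004
grasp_force: 0.0
```

Emit:
move_arm(motion="0 .004 -.001 0 0 0;0 .004 -.001 0 0 0;0 .004 -.001 0 0 0;0 0 0 0 0 0")

```text
clock: 14.5
tcp_pos: [0.5697, 0.1799, 0.1158]
ee_rot: [180.0, -0.0, -1.3]
force: [-0.4, 0.0, -0.1]
finger_gap: 0.006
grasp_force: 0.0
```

The force dropped to zero, so the lever has snapped over. I'll withdraw towards +y and up, then check.

Emit:
move_arm(motion="0 -.03 0 0 0 0;0 -.04 0 0 0 0;0 -.02 -.03 0 0 0;0 0 -.04 0 0 0;0 0 -.04 0 0 0;-.02 -.03 -.02 0 0 0;-.04 -.04 0 0 0 0;-.04 -.04 0 0 0 0;0 0 0 0 0 0;0 0 0 0 0 0;0 0 0 0 0 0")

```text
clock: 15.6
tcp_pos: [0.4839, 0.3725, 0.2456]
ee_rot: [180.0, -0.0, -1.3]
force: [-0.4, -0.4, -1.1]
finger_gap: 0.007
grasp_force: 0.0
```

```bash
python3 - <<'E'
from h import *
s=snapshot("side");t=snapshot("top")
a=cv2.resize(s[155:275,205:325],None,fx=3.3,fy=3.3,interpolation=2);b=cv2.resize(t[150:270,165:285],None,fx=3.3,fy=3.3,interpolation=2)
cv2.imwrite("pics/st4.png",np.hstack([a,b]))
E
```

```text
(no output)
```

View pics/st4.png

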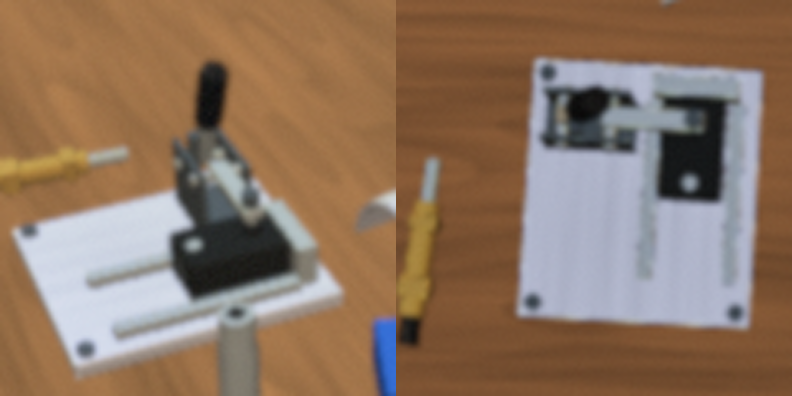

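The lever is closed and the arm is level, with the pad on the block's top (right half, about 693,118). The block is still at the stop and the probe and socket have not moved. Handing in.

```bash
python3 -c "
from station import manip
print(manip.close_job())"
```

```text
the job is handed in; nothing more can be done
None
```

The block is home against the end stop, the clamp has snapped closed with its pad on the block, the arm is clear of everything, and the job was handed in at about 16 s; hand-in gave no verdict, and my first push on the lever jammed and reached about 98 N at the wrist (limit 120 N) before I backed off.

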